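# Ram plant-food tablets home in a planter magazine

### The job

Load the two plant-food tablets from the saucer into the upright magazine tube. Then use the wooden ramming rod to push them down past the dragging strips until the stack bottoms out, and lean on it firmly for half a second, with more than 12 N but never over 30 N (the tablets crumble); the depth is not known, so feel for the bottom. Stand the rod back in its holder, handle up, and leave everything else on the bench where it is.

Things in the scene. Friction and masses are not known exactly. Their poses are not given: they have to be found in the camera images.
- tube: Fixed upright grey plastic magazine tube, 150 mm tall, 38 mm outer diameter, in a dark steel foot plate 110 x 90 x 18 mm. Origin: centre of the underside at bench level, z up the bore. Bore 27 mm wide. Its bottom is the top of the tablets loaded earlier, somewhere between 22 and 47 mm above the bench: not measured, to be felt. Home means not moving any more under more than 12 N from the rod.
- tube_mouth (a point): Centre of the tube's open top, on the bore axis, 150 mm above the bench. The mouth flares over its top 6 mm to 35 mm inside, 46 mm outside.
- strips_top (a point): Point on the bore axis at the upper end of three sprung steel strips that line the bore from 97 mm height down (passage 21.6 mm when empty). A tablet drops freely until its foot is about 79 to 86 mm above the bench and stops there; pushing tablets on between and along the strips takes about 2 to 8 N all the way to the bottom.
- tablet1: Hard pressed plant-food tablet, a light brown cylinder 24 mm in diameter and 26 mm tall, 25 g, standing in the saucer. Origin: centre of its underside, z along its axis. Either tablet may go in first.
- tablet2: The second tablet, the same as the first, standing 60 mm from it in the saucer.
- saucer: Fixed round black plant saucer, 124 mm across, rim 13 mm high, floor 4 mm thick; the tablets stand on its floor. Origin: centre of its underside; the tablets stand 30 mm to either side of it along its y axis.
- rod: Light wooden ramming rod, 145 mm long, about 90 g: a straight shaft 16 mm in diameter from the foot to 95 mm, then a round handle 28 mm in diameter and 50 mm long. Origin: centre of the foot, z up along the rod to the handle. It stands in the holder, foot 10 mm above the bench.
- rod_grip (a point): Middle of the rod's handle, 120 mm above its foot on the axis.
- holder: Fixed wooden rod holder: a round post 44 mm in diameter (52 mm at the mouth) and 75 mm tall on a square foot 90 x 90 x 10 mm. Origin: centre of the underside. Its bore is 20 mm wide, flaring to 28 mm over the top 9 mm; its floor lies 10 mm above the bench, where the rod's foot stands.
- pot: Bystander: terracotta pot, 90 mm across, 85 mm tall; origin at the centre of its underside.
- dibber: Bystander: flat hand tool lying on the bench, 200 mm long along its x axis, under 30 mm tall; origin near its middle.
- spray: Bystander: white plastic bottle, 70 mm across, 170 mm tall; origin at the centre of its underside.
- jar: Bystander: amber jar, 70 mm across, 90 mm tall; origin at the centre of its underside.
- spare_tube: Bystander: short spare grey tube lying on the bench, 120 mm long along its x axis, 38 mm across; origin below its middle, at bench level.
- weight: Bystander: dark steel disc 56 mm across and 30 mm tall; origin at the centre of its underside.

How it is judged (in metres and radians):
On the way, in this order (a step that is already met when the one before it is completed fails the run):
1. both tablets are in the tube, upright, at or below its mouth (horizontal distance between each of tablet1, tablet2 and tube below 0.005 m and z of tablet1 in the frame of tube between 0.01 and 0.14 m and angle between each of tablet1, tablet2's own z axis and vertical below 0.2 rad and z of tablet2 in the frame of tube between 0.01 and 0.14 m), for 0.2 s.
2. the rod presses the stack with more than 12 N while neither tablet moves any more, both down among the strips and one on the other (horizontal distance between each of tablet1, tablet2 and tube below 0.005 m and z of tablet1 in the frame of tube between 0.01 and 0.078 m and angle between each of tablet1, tablet2's own z axis and vertical below 0.2 rad and z of tablet2 in the frame of tube between 0.01 and 0.078 m and distance between tablet1 and tablet2 below 0.0285 m and (contact force between rod and tablet1 above 12 N or contact force between rod and tablet2 above 12 N) and linear speed of each of tablet1, tablet2 below 0.003 m/s), for 0.5 s.
At the end, for the whole second after the job is handed in: Both tablets upright at the bottom of the tube: within 5 mm of its axis and 0.2 rad, origins at most 28.5 mm apart, undersides at most 78 mm above the bench; the rod released and at rest in its holder, foot down, within 6 mm of the holder axis and floor, tilt under 0.15 rad (horizontal distance between each of tablet1, tablet2 and tube below 0.005 m and z of tablet1 in the frame of tube between 0.01 and 0.078 m and angle between each of tablet1, tablet2's own z axis and vertical below 0.2 rad and z of tablet2 in the frame of tube between 0.01 and 0.078 m and distance between tablet1 and tablet2 below 0.0285 m and horizontal distance between rod and holder below 0.006 m and z of rod in the frame of holder between 0.004 and 0.016 m and angle between rod's own z axis and vertical below 0.15 rad and linear speed of rod below 0.02 m/s and linear speed of each of tablet1, tablet2 below 0.01 m/s and contact force between the fingers and rod below 0.1 N); the robot touches nothing.
It fails at once if a tablet is pressed with more than 30 N by the rod (it crumbles) (contact force between rod and tablet1 above 30 N or contact force between rod and tablet2 above 30 N).
It fails at once if a bystander is moved by more than 30 mm (distance of any of pot, dibber, spray, jar, spare_tube, weight from where it was at the start of the episode above 0.03 m).
It also fails if it takes over 72 s, if anything falls off the work surface, if the arm or the gripper's body presses on something with over 40 N, if the wrist force passes 120 N, or if a joint passes its speed limit or range.

### The arm

A 6-joint arm with a two-finger parallel gripper is mounted at the origin on the work surface. World frame = base frame: x ahead of the robot, y to its left, z up, the work surface at z = 0. Lengths are in mm, angles in rad, forces in N, time in s.
With the tool pointing down it reaches from about 350 to 975 mm from the base axis. Payload 7.1 kg.
Tool frame: the origin (TCP) lies midway between the tips of the shut fingers; the grasp point (between the pads) lies 19 mm behind it (ctrl.grip_depth is the distance from the TCP to the grasp point, in mm); z points along the fingers, y is the line along which they close (so a half turn about z gives the same grasp; the last joint's range is limited). The gripper opens to 88 mm and grips with 3 to 60 N. Pads are 20 mm wide; open, the fingers measure 115 mm over their backs; the gripper's body (75 mm by 178 mm) begins 61 mm behind the grasp point.
Start: joints at [1.222, 0.423, 1.63, -0, 1.089, -0.019], TCP at [202.377, 591.311, 222.675] pointing down, gripper open.
Joint ranges: [-3, 3], [-0.9, 2.11], [0.09, 2.58], [-1.31, 4.45], [0.11, 2.69], [-2.54, 2.54]. Speed limits (rad/s): [2.39, 2.39, 3.01, 3.14, 3.14, 3.14].

### API

Orientations are given as a rotation vector (axis times angle).
In Python, from workcell import ctrl, cams gives the robot as it stands.
- The arm moves only by the tool move_arm, never from a script. Its argument "steps" is a list of rows, each a list of 3 entries, a list of its own where there are three numbers: the shift along the tool's x, y, z in units of 25 mm (1.0 is 25 mm), then the turn about the tool's z in units of 5 degrees (1.0 is 5 degrees), then the closure, from 0 (fully open) to 1 (shut). A call has 1 to 20 rows; each row shifts and turns the commanded pose from where the row before left it, along the tool's axes as they then stand; what a row does not reach is not made up. A row lasts 1/12 s, in which the tool goes at most 41.7 mm and 7.16 degrees, less where a joint would pass 70% of its speed; a pose out of reach is approached as far as the arm can. A call is refused whole if a number of a shift passes 1 or a number of a turn 1, either way. A call with a gripper value outside its range is refused whole. The fingers move at their own pace and stop on an object; the grip force is fixed at half the most. Time passes only in rows, so rows that do not move let the fingers close. It gives the time, the measured TCP pose, the force, the opening and the grip force at its end, in the units of the state.
- ctrl.get_obs(): the state, without advancing time (a new reading comes with each control period).
- cams.get_image(name): name is "side" or "top"; returns a dict with "image" (384x512x3 uint8, red, green, blue), "camera_matrix" (3x3 intrinsics, pixels), "k1" (the pictures are not rectified: a ray, as slopes to the right and down, at radius r is drawn at 1 + k1 r^2 times it, then the intrinsics apply), "xyz" and "rotation" of the camera in the world. Camera axes: x right, y down, z forward; pixel columns grow to the right and rows downward; lengths in mm; the calibration is good to about 2 mm. A picture is of the moment at which its call begins. There is no depth.
- ctrl.close_job(): hands the job in; it is judged then, once.
Trained networks look in the newest picture that a camera, given by its name, has taken for a name from the list of things; names that differ only in an ending like _2 or _b are one class to them, and where a whole thing is asked for, a point or a joint stands for the part that bears it (a point fixed in the world has none). Each returns a list of dicts, best first, with "p" (0 to 1); they miss things now and then, are a little off and sometimes report something else, mostly with a low value. They report only what shows in the picture. A call takes as long as a camera call.
- cams.boxes_of(camera, thing): "rect" ([centre column, centre row, width, height] in pixels, round what is visible of it).
- cams.cut_out(camera, thing): "pixels" (384x512 bool, what is visible of it) and "rect" ([centre column, centre row, width, height] in pixels, round what is visible of it).
The state is a dict: "t": time; "qpos": joint angles; "qvel": joint speeds; "joint_torque": joint torques, N m; "ee_pos": TCP position; "orientation": TCP orientation; "ft_force": force on the tool from outside, world axes, zero at the start; "moment": the same for the moment, N m; "width": finger opening in mm; "grasp_force": force on a finger pad.
Only numpy, scipy, OpenCV 4.12 (cv2) and the standard library are available. Lean on these libraries where they do the work, as an engineer would, in place of code of your own. Each camera call takes 0.05 s, during which the arm holds its last target. There are 200 camera calls.

## Working session

There is one attempt and no reset: what is moved stays moved. The work goes in short steps, Python scripts to look and compute and a tool call to move; the robot and the scene stay as the last step left them, time stands still between calls to the robot, and variables do not carry over. Pictures are saved under pics/ and viewed, at most 10 in all, crops included, and the job is handed in when it is done.

Besides the shell and the picture viewer there is one more tool, called after "Request:" by a JSON object that holds its "op" and its "data", one argument or row to a line. move_arm: Moves the arm, as the interface text tells. Its arguments: {"type":"object","properties":{"steps":{"type":"array"}},"required":["steps"]}

```bash
ls; mkdir -p pics; cat > h.py <<'E'
import numpy as np, cv2
from workcell import ctrl, cams
def proj(im,P):
    R=np.array(im["rotation"]); R=R if R.shape==(3,3) else cv2.Rodrigues(R)[0]
    c=(np.atleast_2d(P)-np.array(im["xyz"]))@R
    s=c[:,:2]/c[:,2:]; s=s*(1+im["k1"]*(s**2).sum(1,keepdims=True)); K=np.array(im["camera_matrix"])
    return s@K[:2,:2].T+K[:2,2]
def ray(im,uv):
    K=np.array(im["camera_matrix"]); R=np.array(im["rotation"]); R=R if R.shape==(3,3) else cv2.Rodrigues(R)[0]
    d=(np.array(uv)-K[:2,2])/np.array([K[0,0],K[1,1]]); s=d.copy()
    for _ in range(20): s=d/(1+im["k1"]*(s@s))
    return np.array(im["xyz"]),R@np.r_[s,1]
def atz(im,uv,z):
    o,d=ray(im,uv); return o+d*(z-o[2])/d[2]
E
python3 - <<'E'
from h import *
for n in("side","top"):
    im=cams.get_image(n); cv2.imwrite(f"pics/{n}0.png",im["image"][:,:,::-1]); print(n,im["xyz"],im["rotation"],im["camera_matrix"],im["k1"])
    for t in("tube","tube_mouth","tablet1","saucer","rod","rod_grip","holder","pot","spray","jar"):
        r=cams.boxes_of(n,t); print(t,[(np.round(x["rect"],1).tolist(),round(x["p"],2)) for x in r[:3]])
print(ctrl.get_obs())
E
```

```text
pics
side [ 484.09081146 -931.16889299 1054.17532938] [-2.35676992  0.07568931 -0.0405075 ] [[412.1708071    0.         263.04097803]
 [  0.         412.1708071  192.80166083]
 [  0.           0.           1.        ]] 0.0351350153145603
tube [([250.3, 155.2, 30.2, 39.1], 0.73)]
tube_mouth [([249.1, 152.2, 30.3, 50.8], 0.61), ([266.1, 133.9, 34.9, 11.1], 0.31)]
tablet1 [([248.6, 293.6, 10.2, 15.7], 0.58)]
saucer [([248.9, 283.4, 40.5, 40.7], 0.83)]
rod [([261.1, 199.6, 11.6, 23.1], 0.75), ([251.4, 154.9, 29.2, 41.3], 0.61)]
rod_grip [([262.4, 199.9, 12.9, 20.4], 0.58), ([251.2, 338.6, 31.5, 39.6], 0.38)]
holder [([263.9, 218.9, 29.8, 32.7], 0.78)]
pot [([309.8, 169.2, 23.2, 33.7], 0.66)]
spray [([325.2, 229.1, 26.0, 49.8], 0.91)]
jar [([250.5, 338.4, 27.7, 40.5], 0.66)]
top [ 293.939389     10.32699894 1530.08020441] [-2.14261576  2.11498871 -0.20426478] [[414.75412246   0.         248.69383831]
 [  0.         414.75412246 185.47972424]
 [  0.           0.           1.        ]] -0.11626236463432214
tube [([178.6, 200.6, 26.8, 32.1], 0.85)]
tube_mouth [([177.6, 199.4, 21.6, 30.4], 0.
[... 455 characters left out ...]
2.0, 208.2, 28.3, 25.7], 0.92)]
{'t': 1.1, 'qpos': array([ 1.22202270e+00,  4.23095114e-01,  1.62986374e+00, -1.13072296e-05,
        1.08860529e+00, -1.89807093e-02]), 'qvel': array([-0.00162   , -0.00020376,  0.0017694 , -0.00041345,  0.00053624,
        0.00111193]), 'joint_torque': array([ 7.92530227e-04, -5.44584882e+01, -2.74053472e+01,  6.46137935e-02,
        1.67805963e-02, -5.93124423e-05]), 'ee_pos': array([202.37314875, 591.33376561, 222.69239062]), 'orientation': array([5.15682452e-01, 3.09896456e+00, 4.11624713e-05]), 'ft_force': array([-0.7417342 ,  0.62565115, -0.37021229]), 'moment': array([0.09019823, 0.0100321 , 0.01793988]), 'grasp_force': 0.0, 'width': 87.43010419567389}
```

```bash
python3 - <<'E'
import cv2
a=cv2.imread("pics/side0.png")[110:370,170:430]; b=cv2.imread("pics/top0.png")[120:270,140:410]
cv2.imwrite("pics/s1.png",cv2.resize(a,(600,600),interpolation=2)); cv2.imwrite("pics/t1.png",cv2.resize(b,(800,444),interpolation=2))
E
```

```text
(no output)
```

View pics/s1.png

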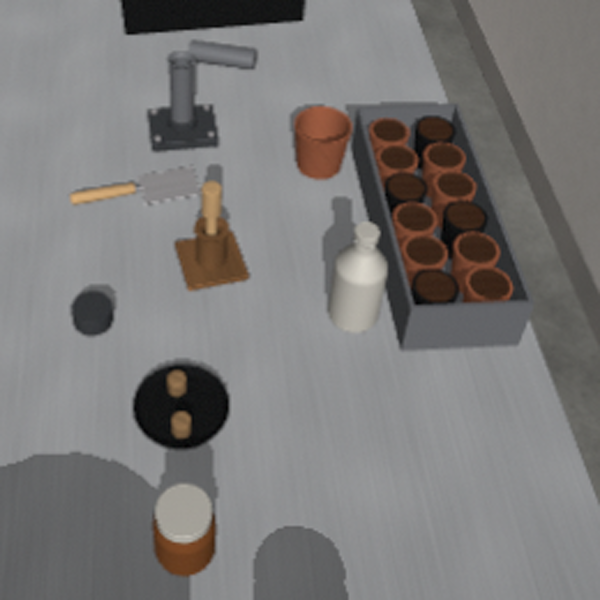

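View pics/t1.png

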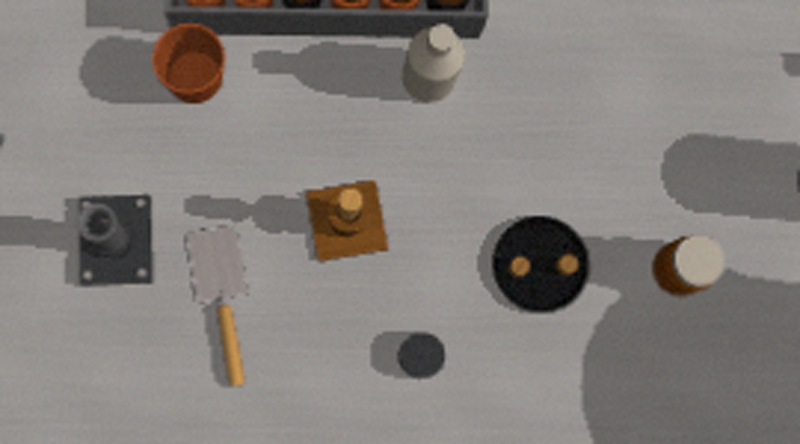

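```bash
cat > fit.py <<'E'
from h import *
from scipy.optimize import minimize
S=6; th=np.linspace(0,2*np.pi,40,endpoint=False)
def cyl(r,z0,z1,r1=None):
    r1=r if r1 is None else r1
    return np.r_[np.c_[r*np.cos(th),r*np.sin(th),0*th+z0],np.c_[r1*np.cos(th),r1*np.sin(th),0*th+z1]]
def box(a,b,h): return np.array([[x,y,z] for x in(-a/2,a/2) for y in(-b/2,b/2) for z in(0,h)])
M={"tube":[cyl(19,18,144),cyl(19,140,150,23),box(110,90,18)],
"holder":[cyl(22,10,75),cyl(26,66,75),box(90,90,10)],
"rod":[cyl(8,72,105),cyl(14,105,155)],
"saucer":[cyl(62,11,13)],"tablet1":[cyl(12,4,30)]}
def render(im,P,p,off):
    c,s=np.cos(p[2]),np.sin(p[2]); R=np.array([[c,-s,0],[s,c,0],[0,0,1]])
    m=np.zeros((200*S//1,200*S),np.uint8)
    for h in P:
        q=proj(im,h@R.T+[p[0],p[1],0])-off
        cv2.fillConvexPoly(m,cv2.convexHull(np.round((q+.5)*S*16).astype(np.int32)),1,shift=4)
    return cv2.resize(m.astype(np.float32),(200,200),interpolation=cv2.INTER_AREA)
def fit(name,obs,x0):
    def cost(p):
        return sum(np.abs(render(im,M[name],p,off)-m).sum()/m.sum() for im,m,off in obs)
    best=min((minimize(cost,[x0[0],x0[1],a],method="Nelder-Mead",options=dict(initial_simplex=[[x0[0]-6,x0[1]-6,a-.1],[x0[0]+8,x0[1],a],[x0[0],x0[1]+8,a],[x0[0],x0[1],a+.2]])) for a in((0,.35,-.35,.8) if name in("tube","holder") else (0,))),key=lambda r:r.fun)
    return best.x,best.fun
def obs_of(im,pix,uv):
    off=np.round(uv).astype(int)-100
    f=np.pad(pix.astype(np.float32),200)
    return im,f[off[1]+200:off[1]+400,off[0]+200:off[0]+400],off
E
cat > a.py <<'E'
from fit import *
I={n:cams.get_image(n) for n in("side","top")}
cp=lambda u,v,n:np.array([170+u*260/600,110+v*260/600] if n=="side" else [140+u*.3375,120+v*.3378])-[.28,.28]
px={"tube":((181,58),(100,222),150),"rod":((212,186),(350,196),155),"holder":((212,228),(346,220),75),"saucer":((181,405),(541,263),13),
"tablet1":((176,377),(520,265),30),"tablet2":((180,420),(568,263),30),"weight":((92,305),(421,354),30),"pot":((322,120),(189,60),85),"jar":((184,505),(700,260),90),"spray":((366,230),(441,38),170),"spare":((220,55),(100,222),19)}
for k,(s,t,z) in px.items():
    a,b=atz(I["side"],cp(*s,"side"),z),atz(I["top"],cp(*t,"top"),z); print(k,a.round(1)[:2],b.round(1)[:2])
    if k in M or k=="tablet2":
        x0=(a+b)/2; kk="tablet1" if k=="tablet2" else k; O=[]
        for n in I:
            u=proj(I[n],[x0[0],x0[1],z-10])[0]
            for r in cams.cut_out(n,k):
                if np.hypot(*(np.array(r["rect"][:2])-u))<(4 if "tab" in k else 25) and r["rect"][2]<45: 
                    O.append(obs_of(I[n],r["pixels"],u)); print("  ",n,np.round(r["rect"],1),round(r["p"],2),r["pixels"].sum()); break
        for o in O:print("   fit1",*fit(kk,[o],x0))
        if len(O)>1:print("   fit",*fit(kk,O,x0))
E
python3 a.py
```

```text
tube [516.7 265. ] [514.8 254.6]
   side [251.1 155.9  36.5  42. ] 0.79 812
   top [176.2 201.9  24.6  34.1] 0.9 728
   fit1 [5.16289437e+02 2.63591351e+02 7.03601335e-02] 0.05322933569550514
   fit1 [5.16029116e+02 2.59787032e+02 8.46544956e-02] 0.07318376004695892
   fit [5.16115178e+02 2.61933506e+02 4.36509535e-02] 0.14204402267932892
rod [546.3 -25.9] [548.  -29.9]
   side [261.9 200.1  10.5  28.1] 0.44 150
   top [258.1 190.4  12.5  12.2] 0.45 56
   fit1 [ 5.47193781e+02 -2.87307295e+01  1.60190166e-01] 0.18481481075286865
   fit1 [ 5.43418772e+02 -2.86660181e+01  9.31697789e-02] 0.3348214328289032
   fit [ 5.44900375e+02 -2.94733772e+01  1.13837808e-01] 0.5737434029579163
holder [546.5 -28.7] [533.4 -27.7]
   side [262.9 219.4  29.7  37.6] 0.9 656
   top [257.1 193.8  30.6  31.3] 0.87 572
   fit1 [ 5.45848701e+02 -2.53883677e+01  1.89881102e-01] 0.1327066421508789
   fit1 [ 5.43934676e+02 -2.77988264e+01  1.90126588e-01] 0.1846833974123001
   fit [ 5.45135155e+02 -2.69902521e+01  1.70957139e-01] 0.3335118889808655
saucer [ 491.8 -272.1] [ 492.3 -273.6]
   side [248.8 285.1  39
[... 286 characters left out ...]
446747
tablet1 [ 487.1 -241.6] [ 487.3 -244.3]
   top [314.8 210.7  10.9   7.8] 0.48 43
   fit1 [ 4.86897081e+02 -2.44352933e+02  1.16312078e-01] 0.12855297327041626
tablet2 [ 489.6 -303.9] [ 490.5 -304.2]
   side [248.6 293.1  11.8  13.7] 0.52 88
   top [333.4 208.9   7.2   7.5] 0.43 34
   fit1 [ 4.90546660e+02 -3.02075832e+02  1.53960424e-01] 0.12436868995428085
   fit1 [ 4.90863296e+02 -3.04630653e+02  1.84535085e-01] 0.32107841968536377
   fit [ 4.90467967e+02 -3.03321935e+02  1.05625812e-01] 0.49309271574020386
weight [ 377.7 -119.1] [ 376.7 -121.6]
pot [731.5 179.9] [727.5 166.3]
jar [ 489.4 -444.5] [ 487.8 -451.9]
spray [ 734.3 -131.5] [ 732.8 -133.4]
spare [591.5 443.1] [535.8 277.8]
```

Request:
{"op": "move_arm", "data": {
  "steps": [
    [[0,0,0],0.948,0.45],
    [[0,0,0],0.948,0.45],
    [[0,0,0],0.948,0.45],
    [[0,0,0],0.948,0.45],
    [[0,0,0],0.948,0.45],
    [[0,0,0],0.948,0.45],
    [[0,0,0],0.948,0.45],
    [[0,0,0],0.948,0.45],
    [[0,0,0],0.948,0.45],
    [[0,0,0],0.948,0.45],
    [[0,0,0],0.948,0.45],
    [[0,0,0],0.948,0.45],
    [[0,0,0],0.948,0.45],
    [[0,0,0],0.948,0.45],
    [[0,0,0],0.948,0.45],
    [[0,0.9,0],0,0.45],
    [[0,0.9,0],0,0.45],
    [[0,0.9,0],0,0.45],
    [[0,0.9,0],0,0.45],
    [[0,0,0],0,0.45]
  ]
}}

```text
t: 3.47
ee_pos: [295.9, 591.3, 222.7]
orientation: [2.224, 2.218, 0.002]
ft_force: [-0.8, 0.6, -0.1]
width: 47.9
grasp_force: 0.0
```

Request:
{"op": "move_arm", "data": {
  "steps": [
    [[-1,0.4,0],0,0.45],
    [[-1,0.4,0],0,0.45],
    [[-1,0.4,0],0,0.45],
    [[-1,0.4,0],0,0.45],
    [[-1,0.4,0],0,0.45],
    [[-1,0.4,0],0,0.45],
    [[-1,0.4,0],0,0.45],
    [[-1,0.4,0],0,0.45],
    [[-1,0.4,0],0,0.45],
    [[-1,0.4,0],0,0.45],
    [[-1,0.4,0],0,0.45],
    [[-1,0.4,0],0,0.45],
    [[-1,0.4,0],0,0.45],
    [[-1,0.4,0],0,0.45],
    [[-1,0.4,0],0,0.45],
    [[-1,0.4,0],0,0.45],
    [[-1,0.4,0],0,0.45],
    [[-1,0.4,0],0,0.45],
    [[-1,0.4,0],0,0.45],
    [[0,0,0],0,0.45]
  ]
}}

```text
t: 5.13
ee_pos: [483.4, 113.6, 222.9]
orientation: [2.223, 2.218, 0.0]
ft_force: [-0.6, -1.0, -0.6]
width: 48.2
grasp_force: 0.0
```

Request:
{"op": "move_arm", "data": {
  "steps": [
    [[-1,0,0],0,0.45],
    [[-1,0,0],0,0.45],
    [[-1,0,0],0,0.45],
    [[-1,0,0],0,0.45],
    [[-1,0,0],0,0.45],
    [[-1,0,0],0,0.45],
    [[-1,0,0],0,0.45],
    [[-1,0,0],0,0.45],
    [[-1,0,0],0,0.45],
    [[-1,0,0],0,0.45],
    [[-1,0,0],0,0.45],
    [[-1,0,0],0,0.45],
    [[-1,0,0],0,0.45],
    [[-1,0,0],0,0.45],
    [[0,0,1],0,0.45],
    [[0,0,1],0,0.45],
    [[0,0,1],0,0.45],
    [[0,0,1],0,0.45],
    [[0,0,1],0,0.45],
    [[0,0,0],0,0.45]
  ]
}}

```text
t: 6.8
ee_pos: [479.8, -231.4, 93.7]
orientation: [-2.216, -2.217, 0.003]
ft_force: [-1.1, 0.3, -0.1]
width: 48.3
grasp_force: 0.0
```

Request:
{"op": "move_arm", "data": {
  "steps": [
    [[-0.46,0.3,0.6],0,0.45],
    [[0,0,0.6],0,0.45],
    [[0,0,0],0,0.45],
    [[0,0,0],0,0.45]
  ]
}}

```text
t: 7.13
ee_pos: [489.9, -244.6, 68.2]
orientation: [-2.22, -2.221, 0.0]
ft_force: [0.7, 0.2, -0.4]
width: 48.4
grasp_force: 0.0
```

```bash
cat > v.py <<'E'
import sys; from h import *
# v.py name x y z half : crops of both cameras side by side around a world point
n,P,hw=sys.argv[1],np.array([float(a) for a in sys.argv[2:5]]),int(sys.argv[5]); T=[]
for c in("side","top"):
    im=cams.get_image(c); u=proj(im,P)[0].round().astype(int); 
    T.append(cv2.resize(im["image"][max(0,u[1]-hw):u[1]+hw,max(0,u[0]-hw):u[0]+hw,::-1],(400,400),interpolation=2)); print(c,u-hw,400/(2*hw))
    if len(sys.argv)>6:
        o=ctrl.get_obs()["ee_pos"]; print("tcp px",proj(im,o)[0])
cv2.imwrite(f"pics/{n}.png",np.hstack(T)); o=ctrl.get_obs(); print(o["t"],o["ee_pos"].round(1),o["orientation"].round(4),o["ft_force"].round(2),o["width"])
E
python3 v.py g1 487 -243 40 35 1
```

```text
side [211 237] 5.714285714285714
tcp px [246.8385643  266.27833583]
top [280 174] 5.714285714285714
tcp px [317.22995226 206.98516117]
7.2333 [ 490.5 -245.    69. ] [2.2203e+00 2.2210e+00 7.0000e-04] [ 0.32 -0.58 -0.33] 48.24529228341622
```

View pics/g1.png

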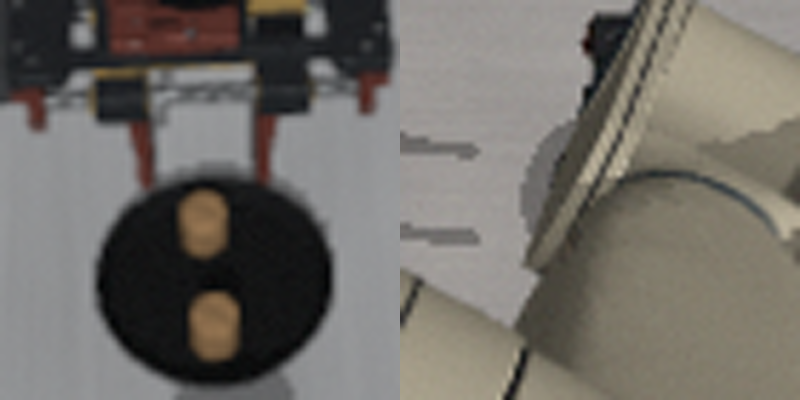

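Request:
{"op": "move_arm", "data": {
  "steps": [
    [[0.06,-0.12,0.5],0,0.45],
    [[0,0,0.5],0,0.45],
    [[0,0,0.5],0,0.45],
    [[0,0,0.5],0,0.45],
    [[0,0,0.1],0,0.45],
    [[0,0,0],0,0.45],
    [[0,0,0],0,0.45]
  ]
}}

```text
t: 7.82
ee_pos: [486.9, -243.6, 14.9]
orientation: [-2.221, -2.221, 0.0]
ft_force: [0.7, -0.3, -0.8]
width: 48.4
grasp_force: 0.0
```

Request:
{"op": "move_arm", "data": {
  "steps": [
    [[0,0,-0.04],0,1],
    [[0,0,0],0,1],
    [[0,0,0],0,1],
    [[0,0,0],0,1],
    [[0,0,0],0,1],
    [[0,0,0],0,1]
  ]
}}

```text
t: 8.32
ee_pos: [487.3, -243.9, 16.6]
orientation: [2.221, 2.221, 0.0]
ft_force: [0.2, 0.5, 3.8]
width: 23.0
grasp_force: 30.0
```

Request:
{"op": "move_arm", "data": {
  "steps": [
    [[0,0,-0.5],0,1],
    [[0,0,-1],0,1],
    [[0,0,-1],0,1],
    [[0,0,-1],0,1],
    [[0,0,-1],0,1],
    [[0,0,-1],0,1],
    [[0,0,-1],0,1],
    [[0,0,-1],0,1],
    [[0.5,0,-0.3],0,1],
    [[1,0,0],0,1],
    [[1,0,0],0,1],
    [[1,0,0],0,1],
    [[1,0,0],0,1],
    [[1,0,0],0,1],
    [[1,0,0],0,1],
    [[1,0.1,0],0,1],
    [[1,0.1,0],0,1],
    [[1,0.1,0],0,1],
    [[1,0.1,0],0,1],
    [[1,0.1,0],0,1]
  ]
}}

```text
t: 9.98
ee_pos: [498.2, 45.7, 210.7]
orientation: [-2.221, -2.221, 0.001]
ft_force: [-0.1, -0.5, -0.9]
width: 22.8
grasp_force: 30.0
```

Request:
{"op": "move_arm", "data": {
  "steps": [
    [[1,0.1,0],0,1],
    [[1,0.1,0],0,1],
    [[1,0.1,0],0,1],
    [[1,0.1,0],0,1],
    [[1,0.1,0],0,1],
    [[1,0.1,0],0,1],
    [[1,0,0],0,1],
    [[1,0,0],0,1],
    [[0.5,0,0],0,1],
    [[0.2,0,0],0,1],
    [[0,0,0],0,1],
    [[0,0,0],0,1],
    [[0,0,0],0,1]
  ]
}}

```text
t: 11.07
ee_pos: [514.2, 260.2, 211.0]
orientation: [-2.222, -2.221, 0.001]
ft_force: [-0.2, -0.0, 0.8]
width: 22.9
grasp_force: 30.0
```

```bash
python3 v.py g2 516 262 150 35 1
```

```text
side [213 100] 5.714285714285714
tcp px [247.18747778 121.57187048]
top [136 159] 5.714285714285714
tcp px [168.55813172 191.77797509]
11.1667 [514.4 260.2 211.2] [ 2.2228e+00  2.2200e+00 -5.0000e-04] [ 1.12  0.33 -0.53] 23.079874899682387
```

View pics/g2.png

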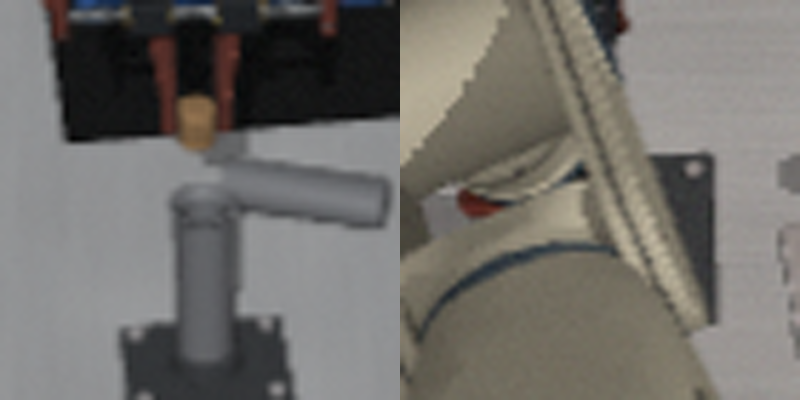

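```bash
python3 - <<'E'
from h import *
im=cams.get_image("side"); g=lambda *P:((proj(im,[P])[0]-[213,100])*5.714+2.4).round(1)
print("tablet bottom front",g(514.4,248.2,199),"top back",g(514.4,260,225))
for y in(258,262,266): print(y,"mouth c",g(516,y,150),"front",g(516,y-23,150),"back",g(516,y+23,150),"L",g(493,y,150),"R",g(539,y,150),"shaft bottom front",g(516,y-19,18))
r=cams.cut_out("side","tablet1"); print([(x["p"],x["rect"],np.argwhere(x["pixels"]).mean(0)) for x in r[:3]])
E
python3 -c "
import cv2;a=cv2.imread('pics/g2.png')[:,:400];print(0)
b=a[150:240:6,206];print([(150+6*i,int(v.mean())) for i,v in enumerate(b)])
print([(170+6*i,int(v.mean())) for i,v in enumerate(a[300,150:270:6])])"
```

```text
tablet bottom front [199.1 153.7] top back [197.5 106.8]
258 mouth c [202.6 208.4] front [204.2 231. ] back [201.1 186.3] L [166.  209.7] R [239.2 207.1] shaft bottom front [207.7 386.3]
262 mouth c [202.4 204.5] front [203.9 227.1] back [200.9 182.5] L [165.8 205.8] R [238.9 203.2] shaft bottom front [207.4 382.3]
266 mouth c [202.1 200.7] front [203.6 223.1] back [200.6 178.7] L [165.6 201.9] R [238.6 199.4] shaft bottom front [207.2 378.3]
[(0.61, [248.3, 119.9, 2.3, 9.8], array([121.        , 247.40384615])), (0.57, [247.4, 292.0, 9.3, 11.0], array([293.63953488, 248.39534884]))]
0
[(150, 97), (156, 105), (162, 106), (168, 136), (174, 145), (180, 143), (186, 125), (192, 128), (198, 116), (204, 101), (210, 100), (216, 95), (222, 83), (228, 89), (234, 100)]
[(170, 151), (176, 150), (182, 150), (188, 151), (194, 123), (200, 82), (206, 88), (212, 96), (218, 99), (224, 99), (230, 99), (236, 94), (242, 86), (248, 73), (254, 93), (260, 139), (266, 149), (272, 146), (278, 147), (284, 148)]
```

Request:
{"op": "move_arm", "data": {
  "steps": [
    [[0.06,0.12,0.5],0,1],
    [[0,0,0.6],0,1],
    [[0,0,0.5],0,1],
    [[0,0,0.3],0,1],
    [[0,0,0.2],0,1],
    [[0,0,0.1],0,1],
    [[0,0,0],0,1]
  ]
}}

```text
t: 11.85
ee_pos: [517.1, 262.6, 155.9]
orientation: [-2.221, -2.221, 0.002]
ft_force: [-0.9, -1.8, 1.8]
width: 23.0
grasp_force: 30.0
```

Request:
{"op": "move_arm", "data": {
  "steps": [
    [[0,0,0.06],0,1],
    [[0,0,0],0,1],
    [[0,0,0],0,1]
  ]
}}

```text
t: 12.1
ee_pos: [517.4, 262.6, 155.4]
orientation: [2.221, 2.222, -0.0]
ft_force: [-3.0, -3.1, 6.3]
width: 23.0
grasp_force: 30.0
```

Request:
{"op": "move_arm", "data": {
  "steps": [
    [[-0.06,-0.06,0],0,1],
    [[0,0,0],0,1],
    [[0,0,0],0,1]
  ]
}}

```text
t: 12.35
ee_pos: [516.1, 261.4, 154.8]
orientation: [2.221, 2.221, 0.001]
ft_force: [0.4, -0.3, 0.1]
width: 22.9
grasp_force: 30.0
```

Request:
{"op": "move_arm", "data": {
  "steps": [
    [[0,0,0.04],0,1],
    [[0,0,0],0,1],
    [[0,0,0],0,0.5],
    [[0,0,0],0,0.45],
    [[0,0,0],0,0.45],
    [[0,0,-0.5],0,0.45],
    [[0,0,-1],0,0.45],
    [[0,0,-1],0,0.45],
    [[-0.5,0,0],0,0.45],
    [[-1,-0.1,0],0,0.45],
    [[-1,-0.1,0],0,0.45],
    [[-1,-0.1,0],0,0.45],
    [[-1,-0.1,0],0,0.45],
    [[-1,-0.1,0],0,0.45],
    [[-1,-0.1,0],0,0.45],
    [[-1,-0.1,0],0,0.45],
    [[-1,-0.1,0],0,0.45],
    [[-1,-0.1,0],0,0.45],
    [[-1,-0.1,0],0,0.45],
    [[-1,0,0],0,0.45]
  ]
}}

```text
t: 14.02
ee_pos: [490.0, -27.6, 216.5]
orientation: [-2.221, -2.221, 0.0]
ft_force: [0.2, -0.2, -0.7]
width: 48.3
grasp_force: 0.0
```

```bash
python3 v.py g3 516 262 150 25
```

```text
side [223 110] 8.0
top [146 169] 8.0
14.1167 [490.6 -28.8 216.6] [ 2.2244e+00  2.2175e+00 -3.0000e-04] [-0.2  -0.08  0.17] 48.23657060396884
```

View pics/g3.png

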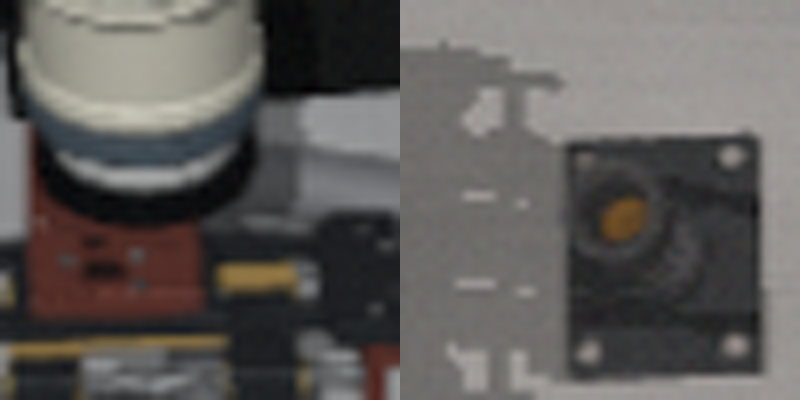

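Request:
{"op": "move_arm", "data": {
  "steps": [
    [[-1,0,0],0,0.45],
    [[-1,0,0],0,0.45],
    [[-1,0,0],0,0.45],
    [[-1,0,0],0,0.45],
    [[-1,0,0],0,0.45],
    [[-1,0,0],0,0.45],
    [[-1,0,0],0,0.45],
    [[-1,0,0],0,0.45],
    [[-1,0,0],0,0.45],
    [[-1,0,0],0,0.45],
    [[-1,0,0.4],0,0.45],
    [[0,0,1],0,0.45],
    [[0,0,1],0,0.45],
    [[0,0,1],0,0.45],
    [[0,0,1],0,0.45],
    [[0,0,1],0,0.45],
    [[0,0,0.6],0,0.45],
    [[0,0,0],0,0.45],
    [[0,0,0],0,0.45]
  ]
}}

```text
t: 15.7
ee_pos: [490.8, -300.4, 65.8]
orientation: [-2.22, -2.221, 0.0]
ft_force: [0.4, -0.1, 0.9]
width: 48.2
grasp_force: 0.0
```

Request:
{"op": "move_arm", "data": {
  "steps": [
    [[-0.12,0,0.6],0,0.45],
    [[0,0,0.6],0,0.45],
    [[0,0,0.5],0,0.45],
    [[0,0,0.27],0,0.45],
    [[0,0,0],0,0.45],
    [[0,0,0],0,0.45]
  ]
}}

```text
t: 16.2
ee_pos: [491.2, -304.2, 17.3]
orientation: [2.221, 2.222, 0.0]
ft_force: [-0.8, 0.2, -1.0]
width: 48.2
grasp_force: 0.0
```

Request:
{"op": "move_arm", "data": {
  "steps": [
    [[0,0,0],0,1],
    [[0,0,0],0,1],
    [[0,0,0],0,1],
    [[0,0,0],0,1],
    [[0,0,0],0,1],
    [[0,0,0],0,1]
  ]
}}

```text
t: 16.7
ee_pos: [491.2, -304.4, 17.4]
orientation: [2.221, 2.221, 0.0]
ft_force: [0.4, -0.2, 4.1]
width: 23.0
grasp_force: 30.0
```

Request:
{"op": "move_arm", "data": {
  "steps": [
    [[0,0,-0.5],0,1],
    [[0,0,-1],0,1],
    [[0,0,-1],0,1],
    [[0,0,-1],0,1],
    [[0,0,-1],0,1],
    [[0,0,-1],0,1],
    [[0,0,-1],0,1],
    [[0,0,-1],0,1],
    [[0.6,0,-0.3],0,1],
    [[1,0,0],0,1],
    [[1,0,0],0,1],
    [[1,0,0],0,1],
    [[1,0,0],0,1],
    [[1,0,0],0,1],
    [[1,0,0],0,1],
    [[1,0.1,0],0,1],
    [[1,0.1,0],0,1],
    [[1,0.1,0],0,1],
    [[1,0.1,0],0,1],
    [[1,0.1,0],0,1]
  ]
}}

```text
t: 18.37
ee_pos: [502.2, -12.1, 211.4]
orientation: [-2.22, -2.221, 0.001]
ft_force: [0.2, 0.1, -0.2]
width: 23.3
grasp_force: 30.0
```

Request:
{"op": "move_arm", "data": {
  "steps": [
    [[1,0.1,0],0,1],
    [[1,0.1,0],0,1],
    [[1,0.1,0],0,1],
    [[1,0.1,0],0,1],
    [[1,0.1,0],0,1],
    [[1,0,0],0,1],
    [[1,0,0],0,1],
    [[1,0,0],0,1],
    [[1,0,0],0,1],
    [[1,0,0],0,1],
    [[1,0,0],0,1],
    [[0,0,0],0,1],
    [[0,0,0],0,1],
    [[0,0,0],0,1]
  ]
}}

```text
t: 19.53
ee_pos: [514.7, 260.5, 211.4]
orientation: [-2.22, -2.222, 0.003]
ft_force: [-0.1, 0.3, 0.2]
width: 22.9
grasp_force: 30.0
```

Request:
{"op": "move_arm", "data": {
  "steps": [
    [[0.04,0.06,0.5],0,1],
    [[0,0,0.6],0,1],
    [[0,0,0.5],0,1],
    [[0,0,0.3],0,1],
    [[0,0,0.2],0,1],
    [[0,0,0.1],0,1],
    [[0,0,0],0,1],
    [[0,0,0],0,1]
  ]
}}

```text
t: 20.2
ee_pos: [517.7, 261.8, 157.1]
orientation: [2.221, 2.221, 0.0]
ft_force: [-0.1, 0.7, -0.2]
width: 23.0
grasp_force: 30.0
```

Request:
{"op": "move_arm", "data": {
  "steps": [
    [[0,-0.05,0.08],0,1],
    [[0,0,0],0,1],
    [[0,0,0],0,1]
  ]
}}

```text
t: 20.45
ee_pos: [516.4, 261.8, 155.3]
orientation: [2.221, 2.221, 0.001]
ft_force: [1.9, -1.4, 0.0]
width: 23.0
grasp_force: 30.0
```

Request:
{"op": "move_arm", "data": {
  "steps": [
    [[0,0,0],0,0.5],
    [[0,0,0],0,0.45],
    [[0,0,0],0,0.45],
    [[0,0,-0.5],0,0.45],
    [[0,0,-1],0,0.45],
    [[0,0,-1],0,0.45],
    [[-0.5,0.1,0],0,0.45],
    [[-1,0.1,0],0,0.45],
    [[-1,0.1,0],0,0.45],
    [[-1,0.1,0],0,0.45],
    [[-1,0.1,0],0,0.45],
    [[-1,0.1,0],0,0.45],
    [[-1,0.1,0],0,0.45],
    [[-1,0.1,0],0,0.45],
    [[-1,0.1,0],0,0.45],
    [[-1,0.1,0],0,0.45],
    [[-1,0.1,0],0,0.45],
    [[-1,0,0],0,0.45],
    [[0,0,0],0,0.45],
    [[0,0,0],0,0.45]
  ]
}}

```text
t: 22.12
ee_pos: [543.5, -26.8, 217.7]
orientation: [-2.224, -2.219, -0.0]
ft_force: [0.6, 1.0, -0.6]
width: 48.3
grasp_force: 0.0
```

```bash
cat > w.py <<'E'
import sys; from h import *
a=cams.get_image("side"); b=cams.get_image("top"); T=[]
for im,P in((a,[545,-28,150]),(b,[516,262,150])):
    u=proj(im,P)[0].round().astype(int); T.append(cv2.resize(im["image"][u[1]-25:u[1]+25,u[0]-25:u[0]+25,::-1],(400,400),interpolation=2)); print(u-25)
o=ctrl.get_obs(); print(proj(a,[o["ee_pos"],[545,-28,155],[545,-28,85]]),o["t"],o["ee_pos"].round(1))
cv2.imwrite(f"pics/{sys.argv[1]}.png",np.hstack(T))
E
python3 w.py g4
```

```text
[236 167]
[146 169]
[[260.71860325 175.38179695]
 [261.20673365 190.82043914]
 [261.12979107 206.26450957]] 22.2167 [543.5 -25.3 217.5]
```

View pics/g4.png

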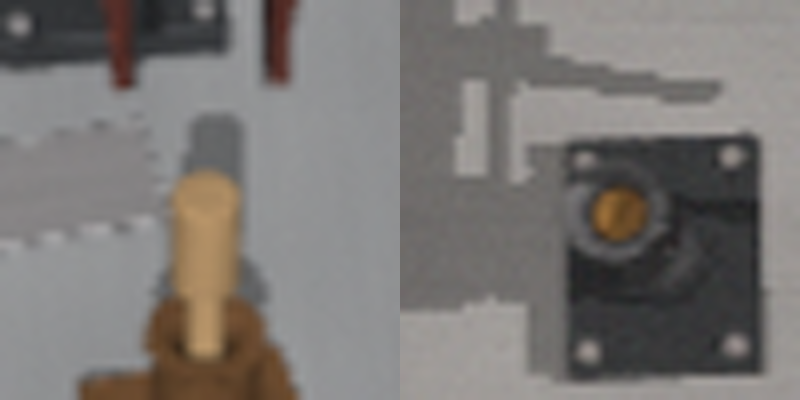

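Request:
{"op": "move_arm", "data": {
  "steps": [
    [[-0.1,0.1,0.5],0,0.45],
    [[0,0,1],0,0.45],
    [[0,0,0],0,0.45],
    [[0,0,0],0,0.45]
  ]
}}

```text
t: 22.55
ee_pos: [544.9, -27.4, 178.4]
orientation: [-2.218, -2.221, 0.004]
ft_force: [0.4, 0.6, -0.1]
width: 48.3
grasp_force: 0.0
```

Request:
{"op": "move_arm", "data": {
  "steps": [
    [[0,0.04,0.5],0,0.45],
    [[0,0,1],0,0.45],
    [[0,0,1],0,0.45],
    [[0,0,0.2],0,0.45],
    [[0,0,0],0,0.45],
    [[0,0,0],0,0.45]
  ]
}}

```text
t: 23.05
ee_pos: [547.8, -28.0, 113.3]
orientation: [2.221, 2.222, 0.001]
ft_force: [0.2, -0.6, 0.5]
width: 48.3
grasp_force: 0.0
```

Request:
{"op": "move_arm", "data": {
  "steps": [
    [[0,0,0],0,1],
    [[0,0,0],0,1],
    [[0,0,0],0,1],
    [[0,0,0],0,1],
    [[0,0,0],0,1],
    [[0,0,0],0,1]
  ]
}}

```text
t: 23.55
ee_pos: [547.8, -28.2, 113.4]
orientation: [2.221, 2.221, 0.002]
ft_force: [-0.5, -0.8, 6.1]
width: 27.4
grasp_force: 30.0
```

Request:
{"op": "move_arm", "data": {
  "steps": [
    [[0,0,-0.4],0,1],
    [[0,0,-0.6],0,1],
    [[0,0,-0.8],0,1],
    [[0,0,-1],0,1],
    [[0,0,-1],0,1],
    [[0,0,-1],0,1],
    [[0,0,-1],0,1],
    [[0,0,-1],0,1],
    [[0,0,0],0,1],
    [[0,0,0],0,1]
  ]
}}

```text
t: 24.38
ee_pos: [547.7, -28.2, 284.0]
orientation: [2.22, 2.22, 0.003]
ft_force: [0.7, -0.4, -1.7]
width: 27.3
grasp_force: 29.9
```

Request:
{"op": "move_arm", "data": {
  "steps": [
    [[0.5,-0.1,0],0,1],
    [[1,-0.1,0],0,1],
    [[1,-0.1,0],0,1],
    [[1,-0.1,0],0,1],
    [[1,-0.1,0],0,1],
    [[1,-0.1,0],0,1],
    [[1,-0.1,0],0,1],
    [[1,-0.1,0],0,1],
    [[1,-0.1,0],0,1],
    [[1,-0.1,0],0,1],
    [[1,-0.1,0],0,1],
    [[0.7,-0.1,0],0,1],
    [[0.4,-0.1,0],0,1],
    [[0,0,0],0,1],
    [[0,0,0],0,1]
  ]
}}

```text
t: 25.63
ee_pos: [513.7, 261.8, 281.3]
orientation: [-2.22, -2.223, 0.004]
ft_force: [0.5, -0.4, -0.5]
width: 27.7
grasp_force: 29.9
```

```bash
python3 v.py g5 516 262 170 35 1
```

```text
side [213  96] 5.714285714285714
tcp px [246.66337891 103.99080497]
top [135 158] 5.714285714285714
tcp px [164.16894988 187.93449603]
25.7333 [514.3 261.  281.9] [-2.2218e+00 -2.2209e+00  2.0000e-03] [-0.46 -0.15 -0.95] 27.18656477949825
```

View pics/g5.png

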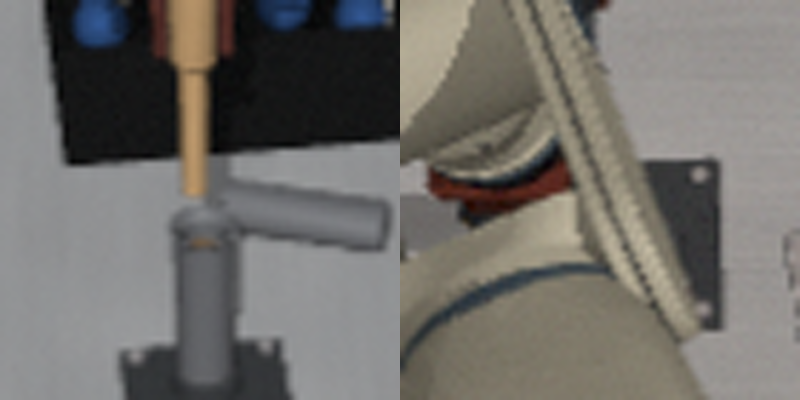

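Request:
{"op": "move_arm", "data": {
  "steps": [
    [[0,0.07,0.4],0,1],
    [[0,0,0.5],0,1],
    [[0,0,0.4],0,1],
    [[0,0,0.2],0,1],
    [[0,0,0],0,1],
    [[0,0,0],0,1]
  ]
}}

```text
t: 26.23
ee_pos: [516.4, 261.5, 244.6]
orientation: [-2.222, -2.221, 0.001]
ft_force: [0.3, 0.6, -1.0]
width: 27.3
grasp_force: 29.9
```

Request:
{"op": "move_arm", "data": {
  "steps": [
    [[0,0,0.08],0,1],
    [[0,0,0.08],0,1],
    [[0,0,0.08],0,1],
    [[0,0,0.08],0,1],
    [[0,0,0.08],0,1],
    [[0,0,0.08],0,1],
    [[0,0,0.08],0,1],
    [[0,0,0.08],0,1],
    [[0,0,0.08],0,1],
    [[0,0,0.08],0,1],
    [[0,0,0.08],0,1],
    [[0,0,0.08],0,1]
  ]
}}

```text
t: 27.23
ee_pos: [516.4, 261.9, 220.8]
orientation: [2.221, 2.222, 0.0]
ft_force: [-0.7, 0.9, 4.8]
width: 27.6
grasp_force: 29.9
```

Request:
{"op": "move_arm", "data": {
  "steps": [
    [[0,0,0.08],0,1],
    [[0,0,0.08],0,1],
    [[0,0,0.08],0,1],
    [[0,0,0.08],0,1],
    [[0,0,0.08],0,1]
  ]
}}

```text
t: 27.65
ee_pos: [516.6, 261.9, 210.8]
orientation: [2.221, 2.221, 0.001]
ft_force: [-0.0, -0.6, 3.8]
width: 27.2
grasp_force: 29.9
```

Request:
{"op": "move_arm", "data": {
  "steps": [
    [[0,0,0.08],0,1],
    [[0,0,0.08],0,1],
    [[0,0,0.04],0,1]
  ]
}}

```text
t: 27.9
ee_pos: [516.4, 261.8, 205.6]
orientation: [-2.221, -2.221, 0.0]
ft_force: [0.4, 0.7, 3.8]
width: 27.5
grasp_force: 29.9
```

Request:
{"op": "move_arm", "data": {
  "steps": [
    [[0,0,0.04],0,1],
    [[0,0,0.04],0,1]
  ]
}}

```text
t: 28.07
ee_pos: [516.4, 261.8, 203.8]
orientation: [2.221, 2.221, 0.0]
ft_force: [0.3, 0.9, 4.3]
width: 27.4
grasp_force: 29.9
```

Request:
{"op": "move_arm", "data": {
  "steps": [
    [[0,0,0.04],0,1],
    [[0,0,0.04],0,1],
    [[0,0,0.02],0,1]
  ]
}}

```text
t: 28.32
ee_pos: [516.4, 261.8, 201.3]
orientation: [-2.221, -2.222, -0.0]
ft_force: [0.9, -0.7, 4.1]
width: 27.3
grasp_force: 29.9
```

Request:
{"op": "move_arm", "data": {
  "steps": [
    [[0,0,0.04],0,1],
    [[0,0,0.04],0,1],
    [[0,0,0.02],0,1]
  ]
}}

```text
t: 28.57
ee_pos: [516.4, 261.8, 198.8]
orientation: [2.221, 2.222, 0.0]
ft_force: [0.2, -0.0, 4.8]
width: 27.3
grasp_force: 29.9
```

Request:
{"op": "move_arm", "data": {
  "steps": [
    [[0,0,0.04],0,1],
    [[0,0,0.04],0,1],
    [[0,0,0.02],0,1]
  ]
}}

```text
t: 28.82
ee_pos: [516.4, 261.8, 196.3]
orientation: [2.221, 2.222, -0.0]
ft_force: [0.5, 1.1, 4.6]
width: 27.2
grasp_force: 29.9
```

Request:
{"op": "move_arm", "data": {
  "steps": [
    [[0,0,0.04],0,1],
    [[0,0,0.04],0,1],
    [[0,0,0.02],0,1]
  ]
}}

```text
t: 29.07
ee_pos: [516.4, 261.8, 193.8]
orientation: [-2.221, -2.222, 0.0]
ft_force: [-0.5, 0.9, 4.1]
width: 27.5
grasp_force: 29.9
```

Request:
{"op": "move_arm", "data": {
  "steps": [
    [[0,0,0.04],0,1],
    [[0,0,0.04],0,1],
    [[0,0,0.02],0,1]
  ]
}}

```text
t: 29.32
ee_pos: [516.4, 261.8, 191.3]
orientation: [2.221, 2.221, -0.0]
ft_force: [0.7, 0.7, 4.1]
width: 27.4
grasp_force: 29.9
```

Request:
{"op": "move_arm", "data": {
  "steps": [
    [[0,0,0.04],0,1],
    [[0,0,0.04],0,1],
    [[0,0,0.02],0,1]
  ]
}}

```text
t: 29.57
ee_pos: [516.4, 261.8, 188.8]
orientation: [-2.221, -2.221, 0.0]
ft_force: [-0.6, 0.1, 3.8]
width: 27.7
grasp_force: 29.9
```

Request:
{"op": "move_arm", "data": {
  "steps": [
    [[0,0,0.04],0,1],
    [[0,0,0.04],0,1],
    [[0,0,0.02],0,1]
  ]
}}

```text
t: 29.82
ee_pos: [516.5, 261.9, 186.5]
orientation: [2.221, 2.221, 0.0]
ft_force: [-1.0, 1.5, 9.2]
width: 27.3
grasp_force: 30.0
```

Request:
{"op": "move_arm", "data": {
  "steps": [
    [[0,0,0.02],0,1],
    [[0,0,0],0,1]
  ]
}}

```text
t: 29.98
ee_pos: [516.5, 262.0, 186.5]
orientation: [2.221, 2.221, 0.001]
ft_force: [-1.2, 0.0, 9.2]
width: 27.7
grasp_force: 30.0
```

Request:
{"op": "move_arm", "data": {
  "steps": [
    [[0,0,0.02],0,1],
    [[0,0,0],0,1]
  ]
}}

```text
t: 30.15
ee_pos: [516.7, 262.1, 186.5]
orientation: [2.221, 2.221, 0.001]
ft_force: [-0.9, -0.2, 11.5]
width: 27.6
grasp_force: 30.0
```

Request:
{"op": "move_arm", "data": {
  "steps": [
    [[0,0,0.03],0,1],
    [[0,0,0.03],0,1],
    [[0,0,0],0,1]
  ]
}}

```text
t: 30.4
ee_pos: [517.1, 262.5, 186.4]
orientation: [2.221, 2.221, 0.003]
ft_force: [-4.2, -0.3, 21.5]
width: 27.4
grasp_force: 30.0
```

Request:
{"op": "move_arm", "data": {
  "steps": [
    [[0,0,0],0,1],
    [[0,0,0],0,1],
    [[0,0,0],0,1],
    [[0,0,0],0,1],
    [[0,0,0],0,1],
    [[0,0,0],0,1],
    [[0,0,0],0,1],
    [[0,0,0],0,1],
    [[0,0,0],0,1],
    [[0,0,0],0,1]
  ]
}}

```text
t: 31.23
ee_pos: [517.1, 262.4, 186.4]
orientation: [2.221, 2.221, 0.003]
ft_force: [-4.5, -1.1, 23.1]
width: 27.4
grasp_force: 30.0
```

Request:
{"op": "move_arm", "data": {
  "steps": [
    [[0,0,-0.2],0,1],
    [[0,0,-0.4],0,1],
    [[0,0,-0.6],0,1],
    [[0,0,-0.8],0,1],
    [[0,0,-1],0,1],
    [[0,0,-1],0,1],
    [[0,0,0],0,1],
    [[-0.5,0.1,0],0,1],
    [[-1,0.1,0],0,1],
    [[-1,0.1,0],0,1],
    [[-1,0.1,0],0,1],
    [[-1,0.1,0],0,1],
    [[-1,0.1,0],0,1],
    [[-1,0.1,0],0,1],
    [[-1,0.1,0],0,1],
    [[-1,0.1,0],0,1],
    [[-1,0.1,0],0,1],
    [[-1,0.1,0],0,1],
    [[-0.7,0.1,0],0,1],
    [[-0.4,0.1,0],0,1]
  ]
}}

```text
t: 32.9
ee_pos: [547.5, -30.8, 282.0]
orientation: [-2.222, -2.218, 0.005]
ft_force: [0.7, 0.7, -1.7]
width: 27.4
grasp_force: 29.9
```

Request:
{"op": "move_arm", "data": {
  "steps": [
    [[0,0,0],0,1],
    [[0,0,0],0,1]
  ]
}}

```text
t: 33.07
ee_pos: [548.2, -28.4, 282.8]
orientation: [-2.222, -2.219, 0.002]
ft_force: [-0.5, 0.5, -1.2]
width: 27.4
grasp_force: 29.9
```

```bash
cat > w2.py <<'E'
from h import *
a=cams.get_image("side"); b=cams.get_image("top"); T=[]
for im,P,h in((a,[545,-28,110],35),(b,[516,262,150],20)):
    u=proj(im,P)[0].round().astype(int); T.append(cv2.resize(im["image"][u[1]-h:u[1]+h,u[0]-h:u[0]+h,::-1],(400,400),interpolation=2)); print(u-h)
o=ctrl.get_obs(); print(o["t"],o["ee_pos"].round(1),o["ft_force"].round(1))
cv2.imwrite("pics/g6.png",np.hstack(T))
E
python3 w2.py
```

```text
[226 166]
[151 174]
33.1667 [548.5 -27.5 283.3] [ 0.4 -0.8 -1.5]
```

View pics/g6.png

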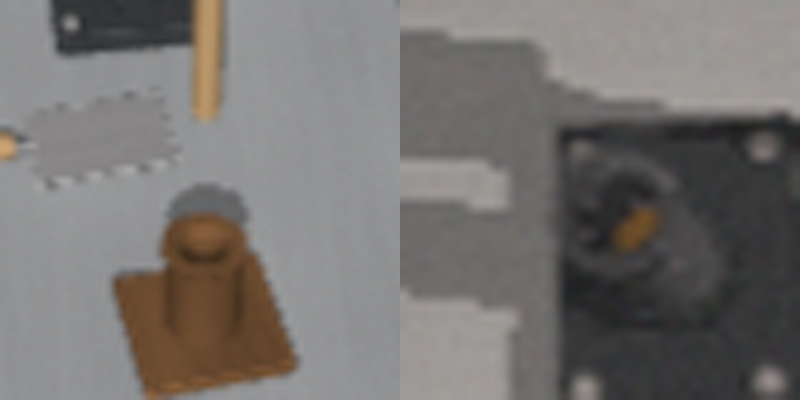

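Request:
{"op": "move_arm", "data": {
  "steps": [
    [[-0.03,-0.03,0.5],0,1],
    [[0,0,0.8],0,1],
    [[0,0,0.9],0,1],
    [[0,0,0.8],0,1],
    [[0,0,0.5],0,1],
    [[0,0,0.2],0,1],
    [[0,0,0],0,1],
    [[0,0,0],0,1]
  ]
}}

```text
t: 33.83
ee_pos: [548.4, -28.3, 191.8]
orientation: [2.22, 2.222, 0.0]
ft_force: [-0.2, -0.0, -1.5]
width: 27.5
grasp_force: 29.9
```

Request:
{"op": "move_arm", "data": {
  "steps": [
    [[0,-0.03,0.3],0,1],
    [[0,0,0.3],0,1],
    [[0,0,0.2],0,1],
    [[0,0,0.2],0,1],
    [[0,0,0],0,1]
  ]
}}

```text
t: 34.25
ee_pos: [546.7, -28.9, 165.3]
orientation: [-2.221, -2.22, 0.002]
ft_force: [-0.9, -0.6, -0.6]
width: 27.4
grasp_force: 29.9
```

Request:
{"op": "move_arm", "data": {
  "steps": [
    [[0.02,0.03,0.3],0,1],
    [[0,0,0.3],0,1],
    [[0,0,0.3],0,1],
    [[0,0,0.3],0,1],
    [[0,0,0.3],0,1],
    [[0,0,0.2],0,1],
    [[0,0,0.1],0,1],
    [[0,0,0],0,1]
  ]
}}

```text
t: 34.92
ee_pos: [547.8, -28.4, 120.6]
orientation: [-2.221, -2.221, 0.001]
ft_force: [-0.8, -0.4, -2.3]
width: 27.5
grasp_force: 29.9
```

Request:
{"op": "move_arm", "data": {
  "steps": [
    [[0,0,0.1],0,1],
    [[0,0,0.08],0,1],
    [[0,0,0.06],0,1],
    [[0,0,0],0,1]
  ]
}}

```text
t: 35.25
ee_pos: [548.2, -28.4, 115.3]
orientation: [2.221, 2.221, 0.0]
ft_force: [-0.9, -0.1, -0.8]
width: 27.5
grasp_force: 29.9
```

Request:
{"op": "move_arm", "data": {
  "steps": [
    [[0,0,0.05],0,1],
    [[0,0,0.03],0,1],
    [[0,0,0],0,1]
  ]
}}

```text
t: 35.5
ee_pos: [548.2, -28.4, 113.5]
orientation: [2.221, 2.221, 0.0]
ft_force: [-0.6, -0.5, -0.7]
width: 27.2
grasp_force: 29.9
```

Request:
{"op": "move_arm", "data": {
  "steps": [
    [[0,0,0.03],0,1],
    [[0,0,0.03],0,1],
    [[0,0,0],0,1]
  ]
}}

```text
t: 35.75
ee_pos: [548.5, -28.4, 113.3]
orientation: [2.221, 2.221, 0.0]
ft_force: [-3.7, -0.7, 12.7]
width: 27.4
grasp_force: 30.0
```

Floor felt at the original height. Release and rise.

Request:
{"op": "move_arm", "data": {
  "steps": [
    [[0,0,-0.05],0,1],
    [[0,0,0],0,0.6],
    [[0,0,0],0,0.45],
    [[0,0,0],0,0.45],
    [[0,0,0],0,0.45],
    [[0,0,-0.3],0,0.45],
    [[0,0,-0.6],0,0.45],
    [[0,0,-1],0,0.45],
    [[0,0,-1],0,0.45],
    [[0,0,-1],0,0.45],
    [[0,0,-1],0,0.45],
    [[0,0,0],0,0.45],
    [[0,-1,0],0,0.45],
    [[0,-1,0],0,0.45],
    [[0,-1,0],0,0.45],
    [[0,-1,0],0,0.45],
    [[0,0,0],0,0.45],
    [[0,0,0],0,0.45],
    [[0,0,0],0,0.45],
    [[0,0,0],0,0.45]
  ]
}}

```text
t: 37.42
ee_pos: [449.3, -28.5, 235.9]
orientation: [2.221, 2.221, 0.001]
ft_force: [0.2, -0.3, -0.1]
width: 48.1
grasp_force: 0.0
```

```bash
sed -i 's/g6/g7/; s/\[545,-28,110\],35/[545,-28,90],30/' w2.py; python3 w2.py
```

```text
[231 175]
[151 174]
37.5167 [449.1 -28.5 235.6] [-0.3  0.3 -1.1]
```

View pics/g7.png

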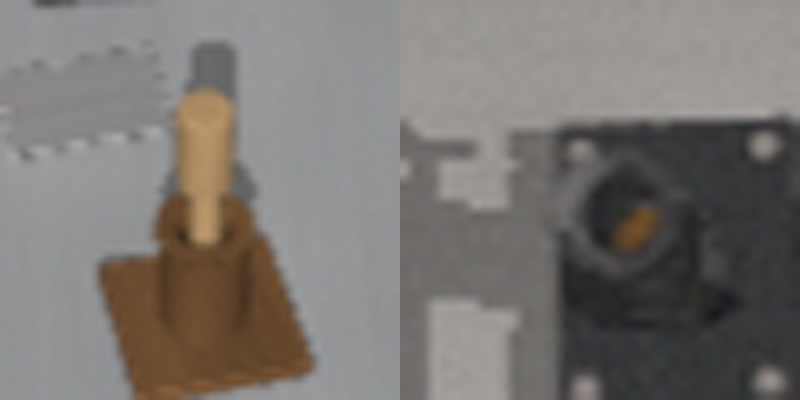

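The rod stands upright in its holder (side crop, about 207,165). The tablet shows deep in the tube (top crop, about 636,228).

```bash
python3 -c "
from workcell import ctrl; print(ctrl.close_job())"
```

```text
the job is handed in; nothing more can be done
None
```

The job is handed in, though no verdict came back: both tablets were rammed until they stopped and pressed at about 22 N for 0.8 s, and the rod is released and standing in its holder.

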